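# Switch on the grinding place in order

## Task

Get the bench ready for grinding by tapping three black push-on keys down in this order, each lightly with the fingertips so that it stays down: first the wide round key on the drum-shaped dust extractor, then the long bar key on the flat lamp supply, and last the small square key on the tall motor box. Touch the units only with the fingers and do not lift, tip or shift them. Leave everything else on the bench as it stands.

Things in the scene. Friction and masses are not known exactly. Their poses are not given: they have to be found in the camera images.
- extractor: dust extractor control unit: white drum 100 mm across, 55 mm high, with dark slots round its front and a grey hose stub (32 mm thick, 25 mm long, axis 28 mm up) sticking out behind; a wide round black key in the middle of its top. Loose, about 0.9 kg, on rubber feet. Origin: centre of its underside; z up, its front looks to its -x.
- round_key_top (a point): centre of the top face of the extractor's round key, 38 mm across, 71 mm above the bench when up. The unit's top (deck) is 16 mm below this point while the key is up. The point moves down with the key.
- round_key (a joint): push-on key of the extractor. Joint value: 0 = up, 0.012 m = hard against its stop; pushing it down takes about 3.5 N at first, rising to 5 N at 6 mm and 6.3 N at 12 mm, and it stays where it is left; switched on beyond 4 mm, so 6 to 9 mm is a good press (about 5 to 6 N). More than 25 N on it is too hard.
- lamp_supply: work lamp supply: flat white box, 70 (x) by 110 (y) by 30 mm high, with a long narrow black bar key in the middle of its top and a short cable gland behind. Loose, about 0.9 kg, on rubber feet. Origin: centre of its underside; z up, its front looks to its -x.
- bar_key_top (a point): centre of the top face of the lamp supply's bar key, 16 (x) by 55 (y) mm, 46 mm above the bench when up. The unit's top (deck) is 16 mm below this point while the key is up. The point moves down with the key.
- bar_key (a joint): push-on key of the lamp supply. Joint value: 0 = up, 0.012 m = hard against its stop; pushing it down takes about 3.5 N at first, rising to 5 N at 6 mm and 6.3 N at 12 mm, and it stays where it is left; switched on beyond 4 mm, so 6 to 9 mm is a good press (about 5 to 6 N). More than 25 N on it is too hard.
- motor_box: handpiece motor unit: tall white box, 90 (x) by 80 (y) by 70 mm high, with a metal dial (sticking out 10 mm) and two small sockets on its grey front plate and a small square black key in the middle of its top. Loose, about 0.9 kg, on rubber feet. Origin: centre of its underside; z up, its front looks to its -x.
- square_key_top (a point): centre of the top face of the motor unit's square key, 20 by 20 mm, 86 mm above the bench when up. The unit's top (deck) is 16 mm below this point while the key is up. The point moves down with the key.
- square_key (a joint): push-on key of the motor unit. Joint value: 0 = up, 0.012 m = hard against its stop; pushing it down takes about 3.5 N at first, rising to 5 N at 6 mm and 6.3 N at 12 mm, and it stays where it is left; switched on beyond 4 mm, so 6 to 9 mm is a good press (about 5 to 6 N). More than 25 N on it is too hard.
- plaster_block: bystander: off-white plaster block 30 x 34 x 24 mm high; origin: centre of its underside.
- chuck_1: bystander: small grey lying chuck, 12 x 40 x 11 mm high; origin: centre of its underside.
- cast_upper: bystander: yellowish plaster cast of teeth, 58 x 63 x 34 mm high; origin: centre of its underside.
- nail_brush: bystander: purple nail brush with a bow handle, 30 x 85 x 55 mm high; origin: centre of its underside.
- yellow_cup: bystander: pale yellow cup, 48 mm across, 34 mm high; origin: centre of its underside.
- monomer_bottle: bystander: small clear dropper bottle, 33 mm across, 82 mm high; origin: centre of its underside.
Mind the look-alikes: they are no part of the job. Leave any green look-alike of the extractor alone.

How it is judged:
By the outcome, as a careful person would: the job done as asked, in the order asked, and still so for the second after the job is handed in, with the robot touching nothing.
It also fails if it takes over 42 s, if anything falls off the work surface, if the arm or the gripper's body presses on something with over 40 N, if the wrist force passes 120 N, or if a joint passes its speed limit or range.

## Robot

A 6-joint arm with a two-finger parallel gripper is mounted at the origin on a cart in front of the work surface, level with it; the furniture and walls round the work are solid. World frame = base frame: x ahead of the robot, y to its left, z up, the work surface at z = 0. Lengths are in m, angles in rad, forces in N, time in s.
With the tool pointing down it reaches from about 0.375 to 0.975 m from the base axis. Payload 3.8 kg.
Tool frame: the origin (TCP) lies between the finger pads; the fingertips stand 14 mm ahead of it and the grasp point (between the pads) lies 5 mm behind it; z points along the fingers, y is the direction in which the jaws open and shut (so a half turn about z gives the same grasp; the last joint's range is limited). The gripper opens to 88 mm and grips with 3 to 60 N. Pads are 18 mm wide; open, the fingers measure 123 mm over their backs; the gripper's body (75 mm by 187 mm) begins 45 mm behind the grasp point.
Start: joints at [-1.183, 0.264, 1.604, -0, 1.274, -0.037], TCP at [0.278, -0.615, 0.253] pointing down, gripper open.
Joint ranges: [-2.63, 2.63], [-0.94, 2.18], [0.31, 2.57], [-1.31, 4.45], [0, 2.66], [-2.55, 2.55]. Speed limits (rad/s): [2.57, 2.57, 3.14, 3.14, 3.14, 3.14].

## Interface

Orientations are given as a rotation vector (axis times angle).
In Python, from rig import manip gives the robot as it stands.
- The arm moves only by the tool apply_moves, never from a script. Its argument "plan" is a list of rows, each an object with "travel": the shift along the tool's x, y, z in mm, a list of three; "yaw": the turn about the tool's z in degrees. A call has 1 to 20 rows; each row is the pose to reach, as a shift and turn from the pose commanded when the call began, along the tool's axes at that moment; what a row does not reach only later rows make up. A row lasts 1/12 s, in which the tool goes at most 41.7 mm and 7.16 degrees, less where a joint would pass 70% of its speed; a pose out of reach is approached as far as the arm can. A call with a gripper value outside its range is refused whole. "jaw" is the closure, from -1 (fully open) to 1 (shut), set as the call begins (left out, the last holds). The fingers move at their own pace and stop on an object; the grip force is fixed at half the most. Time passes only in rows, so rows that repeat a pose let the fingers close. It gives the time, the measured TCP pose, the force and the opening at its end, in the units of the state.
- manip.observe(): the state, without advancing time (a new reading comes with each control period).
- manip.capture(name): name is "side" or "top" or "wrist"; returns a dict with "color" (384x512x3 uint8, blue, green, red), "range_z" (384x512 float32, m along the optical axis (not along the pixel's ray), 0 where there is no reading), "fx", "fy", "cx", "cy" (pixels), "R" (3x3) and "t" (3): a world point X has camera coordinates R X + t. Camera axes: x right, y down, z forward; pixel columns grow to the right and rows downward; lengths in m; the calibration is good to about 2 mm. The wrist camera is an equidistant fisheye: a pixel r from the principal point sees the ray r / f radians off the axis. A picture is of the moment at which its call begins.
- manip.close_job(): hands the job in, once; it reports no verdict.
Trained networks look in the newest picture that a camera, given by its name, has taken for a name from the list of things; names that differ only in an ending like _2 or _b are one class to them, and where a whole thing is asked for, a point or a joint stands for the part that bears it (a point fixed in the world has none). Each returns a list of dicts, best first, with "p" (0 to 1); they miss things now and then, are a little off and sometimes report something else, mostly with a low value. They report only what shows in the picture. A call takes as long as a camera call. They do not tell look-alikes from the thing itself.
- manip.spot_in(camera, query): "point" ([row, column] as shares, 0 to 1, of the picture: columns of its width, rows of its height, amid what is visible of it).
- manip.place_of(camera, query): "point" ([row, column] as shares, 0 to 1, of the picture: columns of its width, rows of its height: a listed point, or the origin of a listed thing).
The state is a dict: "t": time; "joints": joint angles; "dq": joint speeds; "effort": joint torques, N m; "ee_pos": TCP position; "tcp_rot": TCP orientation; "ft_force": force on the tool from outside, world axes, zero at the start; "ft_torque": the same for the moment, N m; "gripper_width": finger opening in m.
Only numpy, scipy, OpenCV 4.12 (cv2) and the standard library are available. Lean on these libraries where they do the work, as an engineer would, in place of code of your own. Each camera call takes 0.05 s, during which the arm holds its last target.

## Working session

There is one attempt and no reset: what is moved stays moved. The work goes in short steps, Python scripts to look and compute and a tool call to move; the robot and the scene stay as the last step left them, time stands still between calls to the robot, and variables do not carry over. Pictures are saved under pics/ and viewed, and the job is handed in when it is done.

Besides the shell and the picture viewer there is one more tool, called after "Emit:" as name(argument=value, ...) on one line, values as JSON. apply_moves: Moves the arm, as the interface text tells. Its arguments: {"type":"object","properties":{"plan":{"type":"array"},"jaw":{"type":"number"}},"required":["plan"]}

```bash
mkdir -p pics; ls; cat > h.py <<'E'
import numpy as np, cv2
from rig import manip
def world(c,u,v,z=None,d=None):
    r=np.array([(u-c['cx'])/c['fx'],(v-c['cy'])/c['fy'],1.0])
    R=np.array(c['R']);t=np.array(c['t'])
    if d is None:
        o=-R.T@t; dr=R.T@r; return o+dr*(z-o[2])/dr[2]
    return R.T@(r*d-t)
E
python3 - <<'E'
from h import *
s=manip.observe();print(s)
for n in ('side','top'):
    c=manip.capture(n);cv2.imwrite(f'pics/{n}0.png',c['color'])
    np.savez(f'{n}0.npz',**c)
    for q in ['round_key_top','bar_key_top','square_key_top']:
        for r in manip.place_of(n,q)[:3]:
            v,u=r['point'][0]*384,r['point'][1]*512
            print(n,q,round(r['p'],2),round(u),round(v),world(c,u,v,z={'r':.071,'b':.046,'s':.086}[q[0]]).round(3),world(c,u,v,d=c['range_z'][min(int(v),383),min(int(u),511)]).round(3))
E
```

```text
pics
{'t': 0.0, 'joints': array([-1.18293653e+00,  2.64723166e-01,  1.60533744e+00,  1.94902576e-05,
        1.27370040e+00, -3.69236454e-02]), 'dq': array([-8.10607746e-04,  2.72860338e-04,  6.72488163e-04,  1.48031265e-05,
        5.60912116e-05,  2.84719941e-04]), 'effort': array([ 1.30045364e-04, -5.02109635e+01, -3.56878102e+01,  7.26430560e-02,
        2.94286734e-02, -1.70802300e-04]), 'ee_pos': array([ 0.27792103, -0.61440031,  0.25142792]), 'tcp_rot': array([-3.06891121e+00, -6.61783407e-01,  5.65389038e-04]), 'ft_force': array([-0.05159396, -0.74511625,  0.46979438]), 'ft_torque': array([-0.06389741,  0.02022897, -0.01910334]), 'gripper_width': 0.08834549171316944}
side round_key_top 0.85 279 287 [0.311 0.252 0.071] [0.311 0.252 0.071]
side round_key_top 0.63 275 195 [ 0.459 -0.005  0.071] [ 0.459 -0.005  0.071]
side bar_key_top 0.47 217 253 [0.488 0.215 0.046] [0.488 0.215 0.046]
side bar_key_top 0.26 345 190 [ 0.326 -0.144  0.046] [ 0.344 -0.202  0.   ]
side square_key_top 0.57 312 149 [ 0.46  -0.225  0.086] [ 0.461 -0.228  0.084]
top round_key_top 0.58 135 270 [0.315 0.246 0.071] [0.315 0.245 0.072]
top round_key_top 0.47 254 204 [ 0.458 -0.013  0.071] [ 0.458 -0.013  0.069]
top round_key_top 0.23 292 138 [ 0.603 -0.098  0.071] [ 0.607 -0.102  0.045]
top bar_key_top 0.7 150 191 [0.487 0.22  0.046] [0.487 0.22  0.047]
top square_key_top 0.67 353 197 [ 0.47  -0.228  0.086] [ 0.47  -0.228  0.087]
```

View pics/top0.png

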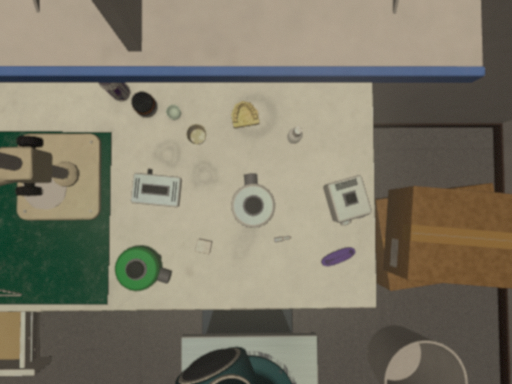

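View pics/side0.png

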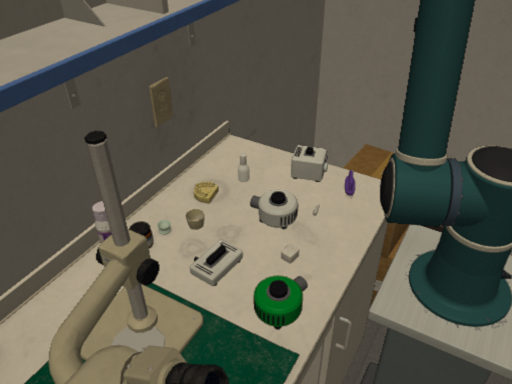

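```bash
python3 - <<'E'
from h import *
for n in ('top','side'):
    c=dict(np.load(n+'0.npz')); Z=c['range_z']; v,u=np.mgrid[:384,:512]
    r=np.stack([(u-c['cx'])/c['fx'],(v-c['cy'])/c['fy'],np.ones_like(Z)],-1)*Z[...,None]
    W=(r-c['t'])@c['R']
    g=c['color'].max(-1)
    for k,p,z in (('round',(.458,-.01),.071),('bar',(.487,.217),.046),('sq',(.466,-.228),.086)):
        m=(np.hypot(W[...,0]-p[0],W[...,1]-p[1])<.06)&(g<70)&(abs(W[...,2]-z)<.006)&(Z>0)
        q=W[m]; rect=cv2.minAreaRect((q[:,:2]*1000).astype(np.float32))
        print(n,k,m.sum(),q.mean(0).round(4),(q.min(0)+q.max(0)).round(4)/2,np.round(rect[0],1),np.round(rect[1],1),round(rect[2],1))
    if n=='top':
        im=c['color'][160:250,120:380]; cv2.imwrite('pics/z0.png',cv2.resize(im,None,fx=3,fy=3,interpolation=cv2.INTER_CUBIC))
        m=(W[...,0]>.2)&(Z>0)&(W[...,0]<1)&(abs(W[...,1])<.5)&(W[...,2]>.1)
        print('tall', W[m].min(0),W[m].max(0)); q=W[m&(W[...,1]<.5)]; print(np.histogram(q[:,0],8), q[:,1].min())
from scipy.spatial.transform import Rotation as Ro
print(Ro.from_rotvec(manip.observe()['tcp_rot']).as_matrix().round(3))
E
```

```text
top round 98 [ 0.4562 -0.0136  0.0715] [ 0.4554  -0.01055  0.07145] [455.6 -11.2] [28.6 28.6] 63.2
top bar 121 [0.4925 0.2113 0.0459] [0.4929  0.21075 0.0453 ] [492.7 210.9] [51.7 12.6] 85.2
top sq 66 [ 0.4695 -0.2224  0.0863] [ 0.4694  -0.22265  0.0858 ] [ 469.6 -222.9] [16.3 17.2] 14.1
tall [ 0.2000947  -0.49985837  0.10004262] [0.80312463 0.46407685 0.64068081]
(array([   14,     0,     0,   439,  1874, 28873, 11182,   973]), array([0.2000947 , 0.27547344, 0.35085218, 0.42623092, 0.50160967,
       0.57698841, 0.65236715, 0.72774589, 0.80312463])) -0.4998583696660112
side round 116 [ 0.4512 -0.0039  0.0707] [ 0.4523  -0.00625  0.07015] [452.   -5.9] [34.8 34.5] 30.5
side bar 148 [0.4893 0.2167 0.0454] [0.4901  0.21445 0.04445] [490.  214.5] [55.8 16.9] 84.7
side sq 35 [ 0.4658 -0.218   0.0848] [ 0.4655  -0.22135  0.08505] [ 468.  -220.7] [17.1 20.3] 29.4
[[ 0.911  0.412 -0.   ]
 [ 0.412 -0.911  0.   ]
 [-0.    -0.    -1.   ]]
```

View pics/z0.png

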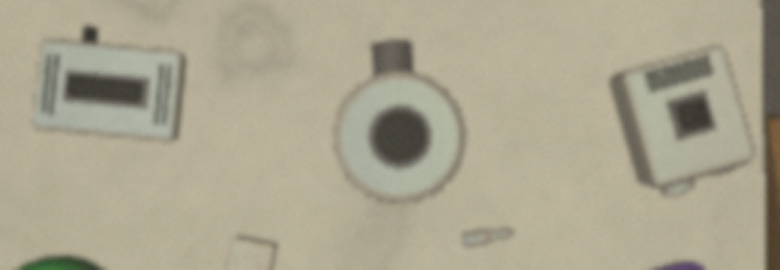

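Emit:
apply_moves(plan=[{"travel":[10,-12,0],"yaw":2},{"travel":[30,-35,0],"yaw":5},{"travel":[55,-64,0],"yaw":8},{"travel":[80,-93,0],"yaw":11},{"travel":[105,-122,0],"yaw":14},{"travel":[130,-151,0],"yaw":17},{"travel":[155,-180,0],"yaw":20},{"travel":[180,-210,0],"yaw":22},{"travel":[205,-239,0],"yaw":24},{"travel":[230,-268,0],"yaw":24},{"travel":[255,-297,0],"yaw":24},{"travel":[280,-326,0],"yaw":24},{"travel":[305,-355,0],"yaw":24},{"travel":[330,-384,0],"yaw":24},{"travel":[355,-413,0],"yaw":24},{"travel":[380,-442,0],"yaw":24},{"travel":[400,-466,0],"yaw":24},{"travel":[410,-478,0],"yaw":24},{"travel":[410,-478,0],"yaw":24},{"travel":[410,-478,0],"yaw":24}], jaw=1)

```text
t: 2.07
ee_pos: [0.4548, -0.0099, 0.2528]
tcp_rot: [3.141, 0.013, 0.0]
ft_force: [-0.4, 0.1, 0.7]
gripper_width: 0.0004
```

Emit:
apply_moves(plan=[{"travel":[0,0,10],"yaw":0},{"travel":[0,0,30],"yaw":0},{"travel":[0,0,55],"yaw":0},{"travel":[0,0,80],"yaw":0},{"travel":[0,0,105],"yaw":0},{"travel":[0,0,125],"yaw":0},{"travel":[0,0,140],"yaw":0},{"travel":[0,0,148],"yaw":0},{"travel":[0,0,152],"yaw":0},{"travel":[0,0,152],"yaw":0},{"travel":[0,0,152],"yaw":0}])

```text
t: 2.98
ee_pos: [0.4552, -0.0111, 0.1012]
tcp_rot: [3.141, 0.008, 0.001]
ft_force: [0.9, 0.2, 0.8]
gripper_width: 0.0002
```

```bash
python3 - <<'E'
from h import *
s=manip.observe();print(s['ee_pos'],s['ft_force'])
for n in ('side','wrist'):
    c=manip.capture(n);im=c['color']
    if n=='side': im=cv2.resize(im[100:260,180:400],None,fx=3,fy=3)
    cv2.imwrite(f'pics/{n}1.png',im)
E
```

```text
[ 0.45521204 -0.01106674  0.10123385] [0.85884535 0.17300462 0.79639223]
```

View pics/side1.png

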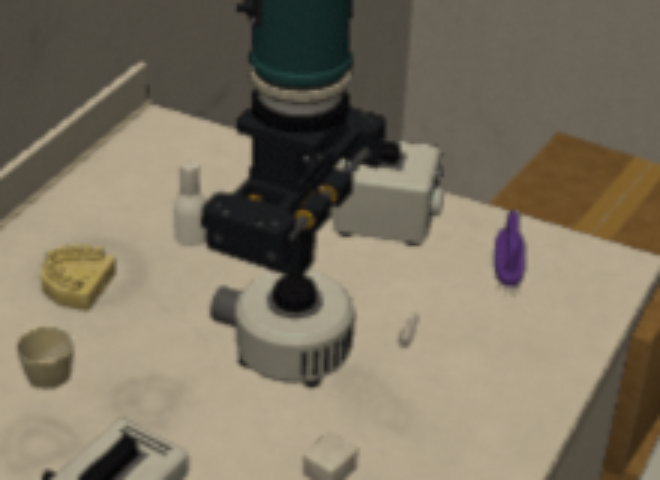

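View pics/wrist1.png

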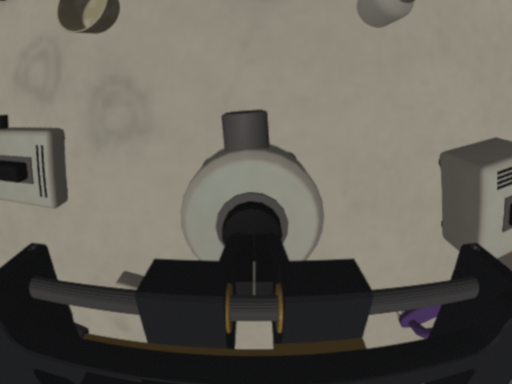

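Emit:
apply_moves(plan=[{"travel":[0,0,5],"yaw":0},{"travel":[0,0,10],"yaw":0},{"travel":[0,0,13],"yaw":0},{"travel":[0,0,15],"yaw":0},{"travel":[0,0,17],"yaw":0},{"travel":[0,0,18],"yaw":0},{"travel":[0,0,18],"yaw":0}])

```text
t: 3.67
ee_pos: [0.4546, -0.0104, 0.0825]
tcp_rot: [-3.142, -0.009, 0.0]
ft_force: [-0.1, -0.3, -0.4]
gripper_width: 0.0005
```

Emit:
apply_moves(plan=[{"travel":[0,0,1],"yaw":0},{"travel":[0,0,2],"yaw":0},{"travel":[0,0,2],"yaw":0}])

```text
t: 3.92
ee_pos: [0.4548, -0.0105, 0.0808]
tcp_rot: [-3.142, -0.009, -0.0]
ft_force: [-1.4, 0.5, 2.4]
gripper_width: 0.0005
```

```bash
python3 - <<'E'
from h import *
for i in range(3):
    c=manip.capture('side'); s=manip.observe();print(s['ee_pos'],s['ft_force'],s['ft_torque'])
E
```

```text
[ 0.45476873 -0.01047007  0.08075703] [-2.22706478  1.08926829  2.52751688] [ 0.08108904  0.23239939 -0.03369122]
[ 0.45476466 -0.01047374  0.08074751] [-2.07721339  0.89861082  3.58714486] [ 0.13890002  0.30451255 -0.02500301]
[ 0.45478113 -0.01048636  0.0807551 ] [-0.99828601  1.31256914  2.27167338] [ 0.11202635  0.31140519 -0.0208369 ]
```

Emit:
apply_moves(plan=[{"travel":[0,0,1],"yaw":0},{"travel":[0,0,2],"yaw":0},{"travel":[0,0,3],"yaw":0},{"travel":[0,0,3],"yaw":0}])

```text
t: 4.4
ee_pos: [0.4548, -0.0105, 0.0776]
tcp_rot: [-3.141, -0.009, -0.0]
ft_force: [-1.0, 0.1, 3.1]
gripper_width: 0.0006
```

```bash
cat > f.py <<'E'
from h import *
F=[]
for i in range(4):
    c=manip.capture('side'); s=manip.observe();F.append(s['ft_force'])
print(s['t'],s['ee_pos'],np.mean(F,0).round(2),np.std(F,0).round(2))
E
python3 f.py
```

```text
4.6 [ 0.45478813 -0.01047975  0.07761918] [-1.4   0.69  2.63] [0.53 0.26 0.52]
```

Emit:
apply_moves(plan=[{"travel":[0,0,0.7],"yaw":0},{"travel":[0,0,1.4],"yaw":0},{"travel":[0,0,2.1],"yaw":0}])

```text
t: 4.85
ee_pos: [0.4548, -0.0105, 0.0758]
tcp_rot: [-3.142, -0.009, -0.0]
ft_force: [-2.8, 1.3, 4.2]
gripper_width: 0.0005
```

```bash
python3 f.py
```

```text
5.05 [ 0.45481924 -0.01049649  0.07565458] [-1.84  0.45  4.85] [0.11 0.35 0.59]
```

Emit:
apply_moves(plan=[{"travel":[0,0,-4],"yaw":0},{"travel":[0,0,-15],"yaw":0},{"travel":[0,0,-35],"yaw":0},{"travel":[0,0,-55],"yaw":0},{"travel":[3,-18,-70],"yaw":0},{"travel":[8,-48,-78],"yaw":0},{"travel":[14,-84,-80],"yaw":0},{"travel":[20,-120,-80],"yaw":0},{"travel":[26,-156,-80],"yaw":0},{"travel":[32,-192,-80],"yaw":0},{"travel":[35,-214,-80],"yaw":0},{"travel":[37,-223,-80],"yaw":0},{"travel":[37,-223,-80],"yaw":0},{"travel":[37,-223,-80],"yaw":0}])

```text
t: 6.22
ee_pos: [0.4904, 0.2123, 0.1557]
tcp_rot: [3.141, 0.011, -0.0]
ft_force: [-0.4, -0.1, 0.3]
gripper_width: 0.0005
```

```bash
cat > k.py <<'E'
from h import *
import sys
tag=sys.argv[1]
s=manip.observe();print(s['t'],s['ee_pos'],s['ft_force'])
T={'round':((.455,-.009),.071),'bar':((.4915,.2125),.046),'sq':((.469,-.2225),.086)}
for n in ('top','side'):
    cs=[manip.capture(n) for i in range(3)]; c=cs[0]; c['range_z']=np.median([x['range_z'] for x in cs],0)
    cv2.imwrite(f'pics/{n}{tag}.png',c['color'])
    for lab,c in (('before',dict(np.load(n+'0.npz'))),('now',c)):
        Z=c['range_z']; v,u=np.mgrid[:384,:512]
        W=(np.stack([(u-c['cx'])/c['fx'],(v-c['cy'])/c['fy'],np.ones_like(Z)],-1)*Z[...,None]-c['t'])@c['R']
        g=c['color'].max(-1)
        for k,(p,z) in T.items():
            d=np.hypot(W[...,0]-p[0],W[...,1]-p[1])
            m=(d<.007)&(Z>0)
            dk=(d<.05)&(Z>0)&(g>120)&(abs(W[...,2]-z+.016)<.006)
            print(n,lab,k,'key z',np.median(W[m][:,2]).round(4),m.sum(),'deck z',np.median(W[dk][:,2]).round(4),dk.sum(),W[dk].mean(0)[:2].round(4))
E
python3 k.py 2
```

```text
6.2167 [0.49035069 0.21231046 0.15573829] [-0.41510515 -0.0728446   0.28740298]
top before round key z 0.0711 31 deck z 0.055 1169 [ 0.4549 -0.0106]
top before bar key z 0.0467 31 deck z 0.0302 961 [0.4918 0.2124]
top before sq key z 0.0864 32 deck z 0.0704 1084 [ 0.4655 -0.2236]
top now round key z 0.061 30 deck z 0.0551 1204 [ 0.4547 -0.0102]
top now bar key z 0.5225 139 deck z 0.0301 239 [0.4909 0.2013]
top now sq key z 0.0866 33 deck z 0.0704 1137 [ 0.4664 -0.2235]
side before round key z 0.0718 14 deck z 0.0552 517 [0.4483 0.0013]
side before bar key z 0.0464 22 deck z 0.0304 513 [0.4862 0.2157]
side before sq key z 0.0867 13 deck z 0.0703 329 [ 0.4601 -0.2148]
side now round key z 0.0619 14 deck z 0.0553 567 [ 0.4494 -0.0011]
side now bar key z 0.0473 38 deck z 0.0304 539 [0.4865 0.2146]
side now sq key z 0.0872 13 deck z 0.0704 334 [ 0.4601 -0.2145]
```

Emit:
apply_moves(plan=[{"travel":[0,0,10],"yaw":0},{"travel":[0,0,30],"yaw":0},{"travel":[0,0,55],"yaw":0},{"travel":[0,0,75],"yaw":0},{"travel":[0,0,86],"yaw":0},{"travel":[0,0,90],"yaw":0},{"travel":[0,0,92],"yaw":0},{"travel":[0,0,92],"yaw":0},{"travel":[0,0,92],"yaw":0}])

```text
t: 7.27
ee_pos: [0.4914, 0.213, 0.0647]
tcp_rot: [-3.141, -0.009, -0.003]
ft_force: [-0.1, -0.6, 0.1]
gripper_width: 0.0005
```

```bash
python3 f.py
```

```text
7.4667 [0.4911906  0.21304819 0.0646559 ] [ 0.42  0.17 -0.03] [0.56 0.58 0.47]
```

Need about 11 mm more (ee 0.0535); doing it in stages.

Emit:
apply_moves(plan=[{"travel":[0,0,1.5],"yaw":0},{"travel":[0,0,3],"yaw":0},{"travel":[0,0,4.5],"yaw":0},{"travel":[0,0,6],"yaw":0},{"travel":[0,0,7.5],"yaw":0},{"travel":[0,0,9],"yaw":0},{"travel":[0,0,9],"yaw":0},{"travel":[0,0,9],"yaw":0}])

```text
t: 8.13
ee_pos: [0.4907, 0.2128, 0.0546]
tcp_rot: [-3.141, -0.009, -0.001]
ft_force: [-0.2, 0.9, 2.3]
gripper_width: 0.0002
```

```bash
python3 f.py
```

```text
8.3333 [0.49065512 0.21282343 0.05459779] [0.94 0.34 1.86] [0.27 0.52 0.6 ]
```

Emit:
apply_moves(plan=[{"travel":[0,0,0.5],"yaw":0},{"travel":[0,0,1],"yaw":0},{"travel":[0,0,1],"yaw":0}])

```text
t: 8.58
ee_pos: [0.4907, 0.2128, 0.0539]
tcp_rot: [-3.141, -0.009, -0.001]
ft_force: [0.1, 0.2, 4.7]
gripper_width: 0.0006
```

```bash
python3 f.py
```

```text
8.7833 [0.49070613 0.21281505 0.05384184] [0.12 0.39 4.53] [0.5  0.49 0.29]
```

Emit:
apply_moves(plan=[{"travel":[0,0,-4],"yaw":0},{"travel":[0,0,-15],"yaw":0},{"travel":[0,0,-35],"yaw":0},{"travel":[0,0,-60],"yaw":0},{"travel":[0,10,-85],"yaw":0},{"travel":[-2,35,-105],"yaw":0},{"travel":[-4,70,-117],"yaw":0},{"travel":[-5,108,-120],"yaw":0},{"travel":[-7,146,-120],"yaw":0},{"travel":[-9,184,-120],"yaw":0},{"travel":[-11,222,-120],"yaw":0},{"travel":[-13,260,-120],"yaw":0},{"travel":[-15,298,-120],"yaw":0},{"travel":[-17,336,-120],"yaw":0},{"travel":[-19,374,-120],"yaw":0},{"travel":[-21,408,-120],"yaw":0},{"travel":[-22,428,-120],"yaw":0},{"travel":[-22,435,-120],"yaw":0},{"travel":[-22,435,-120],"yaw":0},{"travel":[-22,435,-120],"yaw":0}])

```text
t: 10.45
ee_pos: [0.4706, -0.2218, 0.1735]
tcp_rot: [-3.141, -0.008, 0.001]
ft_force: [-0.2, -0.5, 0.2]
gripper_width: 0.0002
```

```bash
python3 k.py 3
```

```text
10.45 [ 0.47056922 -0.22183226  0.17346122] [-0.21847335 -0.52413755  0.16962371]
top before round key z 0.0711 31 deck z 0.055 1169 [ 0.4549 -0.0106]
top before bar key z 0.0467 31 deck z 0.0302 961 [0.4918 0.2124]
top before sq key z 0.0864 32 deck z 0.0704 1084 [ 0.4655 -0.2236]
top now round key z 0.0618 30 deck z 0.0551 1189 [ 0.4545 -0.0104]
top now bar key z 0.0391 31 deck z 0.0303 986 [0.4919 0.2123]
top now sq key z 0.5405 140 deck z 0.0704 273 [ 0.4497 -0.2181]
side before round key z 0.0718 14 deck z 0.0552 517 [0.4483 0.0013]
side before bar key z 0.0464 22 deck z 0.0304 513 [0.4862 0.2157]
side before sq key z 0.0867 13 deck z 0.0703 329 [ 0.4601 -0.2148]
side now round key z 0.0619 17 deck z 0.0553 566 [ 0.4494 -0.001 ]
side now bar key z 0.0399 24 deck z 0.0305 560 [0.4881 0.2138]
side now sq key z 0.0871 16 deck z 0.0704 335 [ 0.4598 -0.2145]
```

Emit:
apply_moves(plan=[{"travel":[0,0,10],"yaw":0},{"travel":[0,0,28],"yaw":0},{"travel":[0,0,46],"yaw":0},{"travel":[0,0,58],"yaw":0},{"travel":[0,0,65],"yaw":0},{"travel":[0,0,68],"yaw":0},{"travel":[0,0,68],"yaw":0},{"travel":[0,0,68],"yaw":0}])

```text
t: 11.42
ee_pos: [0.4714, -0.2226, 0.106]
tcp_rot: [3.141, 0.009, 0.001]
ft_force: [0.8, -0.4, 0.3]
gripper_width: 0.0003
```

```bash
python3 f.py
```

```text
11.6167 [ 0.47169349 -0.22278998  0.10656618] [ 0.1  -0.09 -0.16] [0.37 0.46 0.41]
```

Emit:
apply_moves(plan=[{"travel":[-1,0,1.5],"yaw":0},{"travel":[-2,0,3],"yaw":0},{"travel":[-2,0,4.5],"yaw":0},{"travel":[-2,0,6],"yaw":0},{"travel":[-2,0,7.5],"yaw":0},{"travel":[-2,0,9],"yaw":0},{"travel":[-2,0,10.5],"yaw":0},{"travel":[-2,0,11.5],"yaw":0},{"travel":[-2,0,11.5],"yaw":0},{"travel":[-2,0,11.5],"yaw":0}])

```text
t: 12.45
ee_pos: [0.4689, -0.2224, 0.0939]
tcp_rot: [-3.142, -0.009, 0.0]
ft_force: [-1.8, -0.6, 2.8]
gripper_width: 0.0007
```

```bash
python3 f.py
```

```text
12.65 [ 0.46889329 -0.22244302  0.09397208] [-1.51  0.37  2.5 ] [0.55 0.15 0.13]
```

Emit:
apply_moves(plan=[{"travel":[0,0,-4],"yaw":0},{"travel":[0,0,-15],"yaw":0},{"travel":[0,0,-35],"yaw":0},{"travel":[0,0,-60],"yaw":0},{"travel":[0,0,-85],"yaw":0},{"travel":[0,10,-105],"yaw":0},{"travel":[0,40,-118],"yaw":0},{"travel":[0,75,-120],"yaw":0},{"travel":[0,110,-120],"yaw":0},{"travel":[0,145,-120],"yaw":0},{"travel":[0,175,-120],"yaw":0},{"travel":[0,195,-120],"yaw":0},{"travel":[0,200,-120],"yaw":0},{"travel":[0,200,-120],"yaw":0},{"travel":[0,200,-120],"yaw":0}])

```text
t: 13.9
ee_pos: [0.4702, -0.4218, 0.2143]
tcp_rot: [-3.141, -0.009, -0.0]
ft_force: [0.4, -0.4, 0.3]
gripper_width: 0.0003
```

```bash
python3 k.py 4
```

```text
13.9 [ 0.47019405 -0.42176602  0.21425544] [ 0.36722632 -0.39323229  0.30368766]
top before round key z 0.0711 31 deck z 0.055 1169 [ 0.4549 -0.0106]
top before bar key z 0.0467 31 deck z 0.0302 961 [0.4918 0.2124]
top before sq key z 0.0864 32 deck z 0.0704 1084 [ 0.4655 -0.2236]
top now round key z 0.0617 30 deck z 0.0552 1178 [ 0.4547 -0.0103]
top now bar key z 0.0396 29 deck z 0.0303 965 [0.4919 0.2123]
top now sq key z 0.0798 33 deck z 0.0704 1091 [ 0.4655 -0.2235]
side before round key z 0.0718 14 deck z 0.0552 517 [0.4483 0.0013]
side before bar key z 0.0464 22 deck z 0.0304 513 [0.4862 0.2157]
side before sq key z 0.0867 13 deck z 0.0703 329 [ 0.4601 -0.2148]
side now round key z 0.0618 17 deck z 0.0552 564 [ 0.4497 -0.0012]
side now bar key z 0.0398 21 deck z 0.0306 562 [0.4879 0.214 ]
side now sq key z 0.0801 9 deck z 0.0704 350 [ 0.4609 -0.216 ]
```

View pics/top4.png

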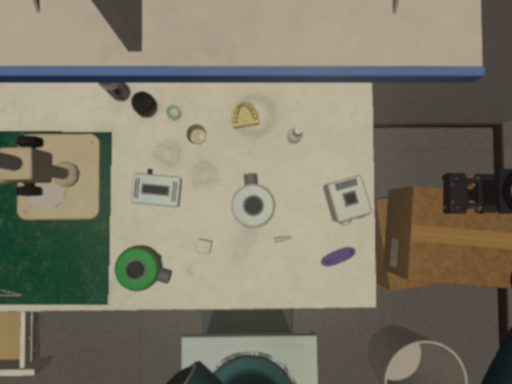

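The top picture shows the units at the same pixels as at the start: lamp supply (156,190), extractor (253,205), motor box (348,200). The bystanders have not moved, and the arm is clear at about (480,192). All three keys are down, so I'm handing in.

```bash
python3 -c "
from rig import manip
print(manip.close_job())"
```

```text
the job is handed in; nothing more can be done
None
```

All three keys are pressed and staying down, tapped with closed fingertips in the order asked: extractor round key, lamp supply bar key, motor box square key. I handed the job in at about 14 s, with the arm clear of everything.

| Key | Pressed by (depth images) | Against the 6–9 mm aim |
|---|---|---|
| Round (extractor) | about 9.5–10 mm | slightly deeper, but short of the 12 mm stop |
| Bar (lamp supply) | about 7 mm | within |
| Square (motor box) | about 6.6 mm | within |

- **Force:** the highest upward force I read was about 5 N, though I only sampled it at the end of each move and while the arm was holding. During the round press it stayed low, around 3 N, until near the end. I trusted it over the position reading, which is why that key went a little deeper.
- **Position:** the top camera shows the decks of all three units within 0.5 mm of where they started. The side camera's averages differ by up to about 3 mm, which I put down to the changed view of the keys. The bystanders and the green look-alike look unmoved in the last top picture.

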